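# Ready the offcut chest for loading: hatch latched, lid held up

## Task

Get the plywood offcut chest ready to be filled from above: first, with the lid still down, push the hatch at its end shut until it snaps home on its catch, then lift the lid to 40 degrees from shut and hold it there, steady. The lid falls if let go, so finish still holding it open; leave everything else on the table where it is.

Things in the scene. Friction and masses are not known exactly. Their poses are not given: they have to be found in the camera images.
- chest: Open-topped plywood chest fixed to the table, 220 mm deep (its x), 300 mm wide (its y), 150 mm high. Origin: centre of its underside; its +x points to the lid's hinge side (away from the robot, give or take its yaw), its +y end is closed by the hatch, z up.
- lid (a joint): Plywood lid of the chest, 220 x 300 x 9 mm, 0.3 to 0.65 kg, lying on the rim with its underside 150 mm above the table when shut. Hinge along the chest's far (+x) upper rim. rad: 0 shut, grows as its near edge rises, stop at 1.35 (77 degrees). No stay: it falls shut from any angle when let go.
- lid_hinge (a point): Middle of the lid's hinge line, at chest (110, 0, 150) mm; the line runs along the chest's y. Its axes turn with the lid.
- lid_handle (a point): Centre of the lid's steel handle: a horizontal barrel, 20 mm in diameter and 40 mm long along the chest's y (plain flat ends), on a thin 12 mm post in the middle of the lid near its near edge: 190 mm from the hinge line and 37 mm above the lid's underside (28 mm above its top face). Fixed to the lid. It can be pinched over its ends or across its diameter.
- hatch (a joint): Plywood hatch, an upright door in the chest's +y end, 190 mm long, 12 mm thick, from 14 to 145 mm above the table, hinged at the far (+x) corner. rad: 0 shut, flush with the chest's end; grows as its near edge swings out to chest +y; stop 1.5. A weak spring keeps it ajar until, over the last 15 mm, a sprung roller catch resists with 3 to 6 N, then snaps it home to 0.
- hatch_hinge (a point): On the hatch's upright hinge line, at chest (95, 150) mm, 80 mm above the table. The line lies in the hatch's outer face. Its axes turn with the hatch and equal the chest's when it is shut: from the hinge the hatch runs along its -x, the outer face looks to its +y.
- hatch_edge (a point): Upper free corner of the hatch's outer face, 190 mm from the hinge line, 145 mm above the table. A small pull knob stands 20 mm out of the outer face, 150 mm from the hinge, 48 to 70 mm above the table.
- tape: Bystander, to be left alone: ring of paper tape, 90 mm across, 24 mm high. Origin: underside centre.
- glue: Bystander, to be left alone: white glue bottle, 52 mm across, 120 mm high. Origin: underside centre.
- scissors: Bystander, to be left alone: scissors lying flat, 180 mm long, 10 mm high; origin near the pivot, blades along its +x
- screwdriver: Bystander, to be left alone: screwdriver lying flat, about 200 mm long. Origin: underside, handle to its -x.
- brush_cup: Bystander, to be left alone: white ceramic cup, 76 mm across, 90 mm high, brushes in it reach 160 mm. Origin: underside centre.
- paint_can: Bystander, to be left alone: closed paint can, 74 mm across, 100 mm high. Origin: underside centre.
- offcut: Bystander, to be left alone: loose wooden offcut 50 x 110 x 22 mm. Origin: underside centre.

How it is judged:
By the outcome, as a careful person would: the job done as asked, in the order asked, and still so for the second after the job is handed in, while the arm keeps its last pose, push and grip.
It also fails if it takes over 48 s, if anything falls off the work surface, if the arm or the gripper's body presses on something with over 40 N, if the wrist force passes 120 N, or if a joint passes its speed limit or range.

## Robot

A 7-joint arm with a two-finger parallel gripper is mounted at the origin on the work surface. World frame = base frame: x ahead of the robot, y to its left, z up, the work surface at z = 0. Lengths are in m, angles in rad, forces in N, time in s.
With the tool pointing down it reaches from about 0.4 to 0.9 m from the base axis. Payload 5.6 kg.
Tool frame: the origin (TCP) lies midway between the tips of the shut fingers; the grasp point (between the pads) lies 19 mm behind it; z points along the fingers, y is the line along which they close (so a half turn about z gives the same grasp; the last joint's range is limited). The gripper opens to 92 mm and grips with 3 to 60 N. Pads are 20 mm wide; open, the fingers measure 128 mm over their backs; the gripper's body (75 mm by 189 mm) begins 69 mm behind the grasp point.
Start: joints at [-1.391, 0.468, -0.012, 1.603, 0.006, 1.071, -0.056], TCP at [0.144, 0.634, 0.215] pointing down, gripper open.
Joint ranges: [-2.53, 2.53], [-0.31, 2.02], [-1.57, 1.55], [0.28, 2.44], [-1.29, 4.43], [0.15, 1.84], [-2.92, 2.92]. Speed limits (rad/s): [2.57, 2.57, 3.14, 3.14, 3.14, 3.14, 3.14].

## Interface

Orientations are given as a 3x3 rotation matrix whose columns are the frame's x, y, z axes.
In Python, from station import env, effector, solver, viewer, workorder, search_frame, tip_of gives the robot as it stands. Calls block until the motion is done:
- env.reach(position, orientation): joint-space move of the TCP to a pose.
- env.movel(position, frame=None, rate=0.15): straight line of the TCP; frame=None keeps the orientation; rate is the mean speed in m/s.
- env.goto_joints(angles): joint-space move.
- effector.release() and effector.grasp(squeeze=None): open the fingers fully, or close them until they stop; squeeze is the grip in N (None keeps the last).
- env.pause(seconds).
- solver.inverse_kinematics(position, orientation): joint angles nearest the present ones, or None.
- env.sense(): the state.
- viewer.read_camera(name): name is "side" or "top" or "wrist"; returns (picture, depth): 480x640x3 uint8, red, green, blue; 480x640 float32, m along the optical axis (not along the pixel's ray), 0 where there is no reading.
- viewer.camera_info(name): a dict with "intrinsics" (3x3 intrinsics, pixels), "eye" and "rotation" of the camera in the world; the wrist camera has in their place "T_tool_cam" (4x4, takes a point from camera to tool coordinates, whose origin is the TCP and whose axes are the flange's). Camera axes: x right, y up, looking along -z (the intrinsics and any distortion apply to the point x, -y, -z); pixel columns grow to the right and rows downward; lengths in m; the calibration is good to about 2 mm. A picture is of the moment at which its call begins: read the wrist's pose just before it. camera_info takes no time and is no camera call.
A pose or a line that the arm cannot do raises env.PlanningError and nothing moves.
- workorder.finish_job(): hands the job in; it is judged then, once.
Trained networks look in the newest picture that a camera, given by its name, has taken for a name from the list of things; names that differ only in an ending like _2 or _b are one class to them, and where a whole thing is asked for, a point or a joint stands for the part that bears it (a point fixed in the world has none). Each returns a list of dicts, best first, with "score" (0 to 1); they miss things now and then, are a little off and sometimes report something else, mostly with a low value. They report only what shows in the picture. A call takes as long as a camera call.
- search_frame(camera, name): "at" ([x, y, z] in m, in world coordinates, good to about 4 mm: the middle of the surface that is visible of it).
- tip_of(camera, name): "at" ([x, y, z] in m, in world coordinates, good to about 4 mm: a listed point, or the origin of a listed thing).
The state is a dict: "t": time; "joint_positions": joint angles; "joint_velocities": joint speeds; "tau": joint torques, N m; "ee_pos": TCP position; "tcp_rot": TCP orientation; "wrist_force": force on the tool from outside, world axes, zero at the start; "moment": the same for the moment, N m; "gripper_width": finger opening in m; "grasp_force": force on a finger pad.
Only numpy, scipy, OpenCV 4.12 (cv2) and the standard library are available. Lean on these libraries where they do the work, as an engineer would, in place of code of your own. Each camera call takes 0.05 s, during which the arm holds its last target. There are 200 camera calls.

## Working session

There is one attempt and no reset: what is moved stays moved. The work goes in short steps, each a Python script; the robot and the scene stay as the last script left them, time stands still between calls to the robot, and variables do not carry over. Pictures are saved under pics/ and viewed, at most 10 in all, crops included, and the job is handed in when it is done.

```bash
mkdir -p pics; cat > m.py <<'E'
from station import env, effector, solver, viewer, workorder, search_frame, tip_of
import numpy as np, cv2
np.set_printoptions(precision=4,suppress=True)
def snap(c,f):
    p,d=viewer.read_camera(c); cv2.imwrite('pics/'+f,p[:,:,::-1]); return p,d
E
python3 - <<'E'
from m import *
for c in('top','side'):
    p,d=snap(c,c+'1.png'); np.save(c+'d.npy',d)
    for n in['chest','lid_hinge','lid_handle','hatch_hinge','hatch_edge','tape','glue','scissors','screwdriver','brush_cup','paint_can','offcut']:
        r=tip_of(c,n); print(c,n,[(np.round(x['at'],3),round(x['score'],2)) for x in r[:2]])
    print(viewer.camera_info(c))
s=env.sense();print(s['t'],s['tcp_rot'],s['gripper_width'])
E
```

```text
top chest [(array([ 0.412, -0.087, -0.004]), 0.38)]
top lid_hinge [(array([ 0.71 , -0.065,  0.151]), 0.73), (array([ 0.521, -0.064,  0.187]), 0.55)]
top lid_handle [(array([ 0.523, -0.06 ,  0.189]), 0.65)]
top hatch_hinge [(array([0.705, 0.081, 0.08 ]), 0.66)]
top hatch_edge [(array([0.591, 0.244, 0.148]), 0.87), (array([ 0.794, -0.173,  0.002]), 0.58)]
top tape [(array([0.452, 0.167, 0.003]), 0.81)]
top glue [(array([0.598, 0.289, 0.004]), 0.69), (array([0.451, 0.168, 0.002]), 0.63)]
top scissors []
top screwdriver [(array([ 0.473, -0.319, -0.002]), 0.92)]
top brush_cup [(array([ 0.65 , -0.327,  0.003]), 0.77)]
top paint_can [(array([ 0.792, -0.171,  0.002]), 0.65)]
top offcut [(array([ 0.797,  0.009, -0.001]), 0.64)]
{'intrinsics': array([[434.9797,   0.    , 315.0477],
       [  0.    , 434.9797, 235.4375],
       [  0.    ,   0.    ,   1.    ]]), 'eye': array([0.4589, 0.0445, 0.9678]), 'rotation': array([[ 0.0148,  0.984 , -0.1774],
       [-0.9999,  0.0144, -0.0035],
       [-0.0009,  0.1774,  0.9841]])}
side chest []
side lid_hinge [(array([ 0.71 , -0.063,  0.154]), 0.89), (arr
[... 376 characters left out ...]
0.001]), 0.23)]
side scissors [(array([ 0.408, -0.085,  0.001]), 0.81)]
side screwdriver [(array([ 0.474, -0.319,  0.   ]), 0.91)]
side brush_cup [(array([ 0.644, -0.328, -0.002]), 0.69)]
side paint_can [(array([ 0.796, -0.174, -0.001]), 0.95)]
side offcut [(array([0.794, 0.015, 0.01 ]), 0.78)]
{'intrinsics': array([[481.0896,   0.    , 319.6068],
       [  0.    , 481.0896, 243.0442],
       [  0.    ,   0.    ,   1.    ]]), 'eye': array([ 0.4252, -0.795 ,  0.6487]), 'rotation': array([[ 0.9781,  0.1266, -0.165 ],
       [-0.2068,  0.5062, -0.8372],
       [-0.0225,  0.853 ,  0.5213]])}
1.3 [[-0.9753  0.221   0.    ]
 [ 0.221   0.9753  0.    ]
 [-0.      0.     -1.    ]] 0.09196438456696446
```

View pics/top1.png

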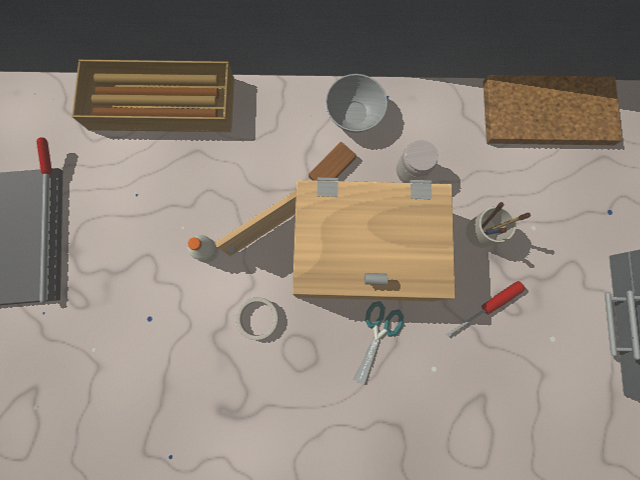

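View pics/side1.png

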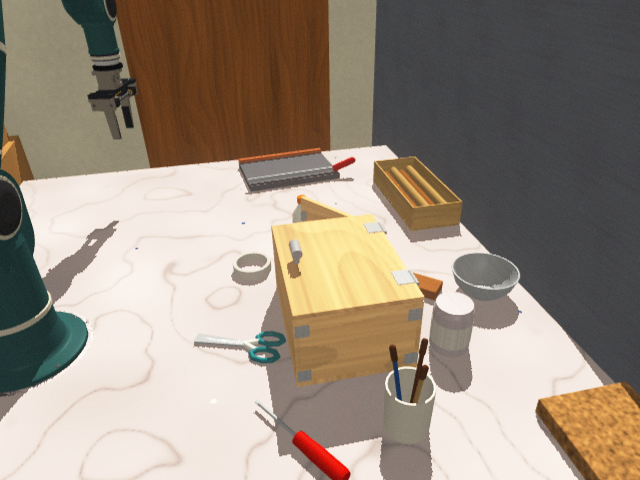

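The top view shows the lid at columns 293–454, rows 182–298 with its handle at (375,279). The hatch is ajar from (297,197) to (222,248), with the glue bottle at (200,246) just past its tip. The scissors lie in front of the chest at (380,340), and the tape is at (258,318). In the side view the lid is shut with its handle at (295,250). Next I'll fit the lid and hatch from depth.

```bash
cat >> m.py <<'E'
def cloud(c,d):
    i=viewer.camera_info(c);K=i['intrinsics'];v,u=np.mgrid[:480,:640]
    P=np.stack([(u-K[0,2])/K[0,0]*d,-(v-K[1,2])/K[1,1]*d,-d],-1)@np.array(i['rotation']).T+i['eye']
    P[d<=0]=np.nan; return P
E
python3 - <<'E'
from m import *
P=cloud('top',np.load('topd.npy'))
def rect(mask):
    n,l,st,_=cv2.connectedComponentsWithStats(mask.astype(np.uint8))
    k=1+np.argmax(st[1:,4]); q=P[l==k]; r=cv2.minAreaRect((q[:,:2]*1000).astype(np.float32))
    print(st[k],np.median(q[:,2]),r,cv2.boxPoints(r).tolist()); return q
z=P[:,:,2]; v,u=np.mgrid[:480,:640]
q=rect((abs(z-.159)<.006)&(u>290)&(u<460)&(v<305)&(v>178))
q=rect((abs(z-.145)<.008)&(u>205)&(u<296)&(v>180)&(v<270))
# glue
m=(z>.09)&(u<216)&(u>180)&(v>225)&(v<265);print(np.nanmean(P[m],0),np.nanmin(P[m],0),np.nanmax(P[m],0))
m=(z>.17)&(u>355)&(u<395)&(v>265)&(v<295);print(np.nanmin(P[m],0),np.nanmax(P[m],0),np.nanmean(P[m],0))
E
```

```text
[  293   179   162   120 18016] 0.15966694373944318 ((605.8117065429688, -64.25193786621094), (300.8932800292969, 226.67886352539062), 89.23715209960938) [[490.47930908203125, -213.17626953125], [717.1381225585938, -216.1942138671875], [721.1441040039062, 84.67239379882812], [494.48529052734375, 87.69033813476562]]
[215 191  81  57 643] 0.14482145908539046 ((638.6575927734375, 161.087158203125), (13.075597763061523, 184.5037384033203), 34.68437576293945) [[580.78515625, 233.22543334960938], [685.7779541015625, 81.50814819335938], [696.530029296875, 88.94888305664062], [591.5372314453125, 240.66616821289062]]
[0.5913 0.2833 0.1104] [0.5771 0.2387 0.0901] [0.6084 0.3001 0.1466]
[ 0.5128 -0.0826  0.1863] [ 0.5326 -0.0428  0.2006] [ 0.5219 -0.0618  0.1948]
```

```bash
cat >> m.py <<'E'
yaw=-0.0132; C=np.array([.6015,-.064])
rot=lambda a: np.array([[np.cos(a),-np.sin(a)],[np.sin(a),np.cos(a)]])
HH=C+rot(yaw)@[.095,.150]; HL=np.r_[C+rot(yaw)@[.11,0],.15]
def hatch(phi,gap,z,s=1,r=.14):
    A=rot(yaw-phi); p=HH+A@[-r,.010+gap]; n=np.r_[A@[0,1],0]*s
    zt=np.array([0,0,-1.]); return np.r_[p,z],np.stack([n,np.cross(zt,n),zt],1)
def lid(th,tilt,s=1,back=0):  # pinch over the ends; tilt: tool turn about hinge axis
    ex=np.r_[rot(yaw)@[1,0],0]; ey=np.r_[rot(yaw)@[0,1],0]; ez=np.array([0,0,1.])
    h=HL-ex*(.19*np.cos(th)-.037*np.sin(th))+ez*(.19*np.sin(th)+.037*np.cos(th))
    zt=-(ex*np.sin(tilt)+ez*np.cos(tilt)); y=ey*s
    return h+zt*(.019-back),np.stack([np.cross(y,zt),y,zt],1)
E
python3 - <<'E'
from m import *
d=np.radians
for s in(1,-1):
    for a in((55,.02,.24),(55,.02,.105),(25,0,.105),(0,0,.105)):
        print('hatch',s,a,solver.inverse_kinematics(*hatch(d(a[0]),a[1],a[2],s)))
    for th,t in((0,0),(0,-20),(20,0),(40,0),(40,20),(40,40)): print('lid',s,th,t,solver.inverse_kinematics(*lid(d(th),d(t),s)))
E
```

```text
hatch 1 (55, 0.02, 0.24) [-0.8106  0.5522  0.6476  1.5289 -0.3496  1.1784 -1.0731]
hatch 1 (55, 0.02, 0.105) [-0.8015  0.7044  0.634   1.636  -0.4859  0.9639 -0.9714]
hatch 1 (25, 0, 0.105) [-0.7786  0.5701  0.6168  1.8535 -0.4272  0.8531 -0.3991]
hatch 1 (0, 0, 0.105) [-0.659   0.509   0.5536  1.9251 -0.3627  0.8069  0.0794]
lid 1 0 0 [-0.4851  0.3562  0.6635  1.9847 -0.2798  0.8912  1.8835]
lid 1 0 -20 [-0.2499  0.1687  0.3498  2.218  -0.2011  0.4234  1.812 ]
lid 1 20 0 [-0.5493  0.3268  0.7475  1.873  -0.2559  1.0396  1.8605]
lid 1 40 0 [-0.5427  0.3666  0.7744  1.7115 -0.275   1.176   1.863 ]
lid 1 40 20 [-0.3655  0.5654  0.6323  1.4493 -0.2434  1.5735  1.8453]
lid 1 40 40 None
hatch -1 (55, 0.02, 0.24) [-0.4549  0.4959  0.116   1.5022 -0.0604  1.1471  1.8405]
hatch -1 (55, 0.02, 0.105) [-0.3969  0.6309  0.0322  1.6054 -0.0242  0.9057  1.8125]
hatch -1 (25, 0, 0.105) [-0.3073  0.5097 -0.0139  1.8212  0.0093  0.8107  2.3662]
hatch -1 (0, 0, 0.105) [-0.1991  0.4675 -0.0394  1.8943  0.0252  0.7803  2.8762]
lid -1 0 0 [-0.7782  0.4948  1.0845  1.999  -0.535   0.9675 -1.0079]
lid -1 0 -20 [-0.5295  0.184   0.6666  2.2328 -0.3513  0.4367 -1.1804]
lid -1 20 0 [-0.7512  0.411   1.0387  1.8827 -0.4018  1.0767 -1.1365]
lid -1 40 0 [-0.6998  0.4379  1.0171  1.7197 -0.396   1.208  -1.1647]
lid -1 40 20 [-0.5781  0.6961  1.0344  1.4639 -0.4433  1.6347 -1.0985]
lid -1 40 40 None
```

```bash
python3 - <<'E'
from m import *
d=np.radians
effector.grasp(10)
env.reach(*hatch(d(55),.022,.24)); 
p,R=hatch(d(55),.022,.105); env.movel(p,R,.2)
f0=env.sense()['wrist_force']
for a,g in((55,.003),(45,0),(35,0),(25,0),(17,0),(10,0),(6,0),(4,0),(2,0),(1,0),(0,0),(-.6,0)):
    p,R=hatch(d(a),g,.105); env.movel(p,R,.12 if a>8 else .04)
    s=env.sense(); print(a,s['t'],s['ee_pos']-p,s['wrist_force']-f0)
snap('top','top2.png')
print([(x['at'],x['score']) for x in tip_of('top','hatch_edge')[:2]])
E
```

```text
55 6.1 [0.0009 0.0002 0.0017] [0.5795 0.7749 0.3219]
45 6.475 [0.001  0.0006 0.0008] [-0.1676  0.5804  0.8845]
35 6.825 [0.001  0.0006 0.0003] [-0.2413 -0.3817 -0.185 ]
25 7.175 [0.001  0.0007 0.0002] [ 0.2985  0.612  -0.8836]
17 7.4917 [0.0008 0.0008 0.0001] [ 0.062  -0.3877 -0.2637]
10 7.7833 [0.0006 0.0007 0.0001] [ 0.7822  0.745  -0.1756]
6 8.175 [ 0.0003  0.0008 -0.    ] [ 0.7935 -0.1693 -0.1949]
4 8.45 [0.0003 0.0013 0.    ] [ 2.0424  3.3418 -2.0058]
2 8.725 [0.0004 0.0024 0.0001] [ 2.1975  5.5431 -2.519 ]
1 8.975 [0.0003 0.001  0.0001] [ 0.3531  3.89   -0.752 ]
0 9.225 [0.0001 0.001  0.    ] [ 1.1018  5.0582 -1.4732]
-0.6 9.475 [0.0002 0.0025 0.0001] [ 1.621   8.5101 -1.8566]
[]
```

View pics/top2.png

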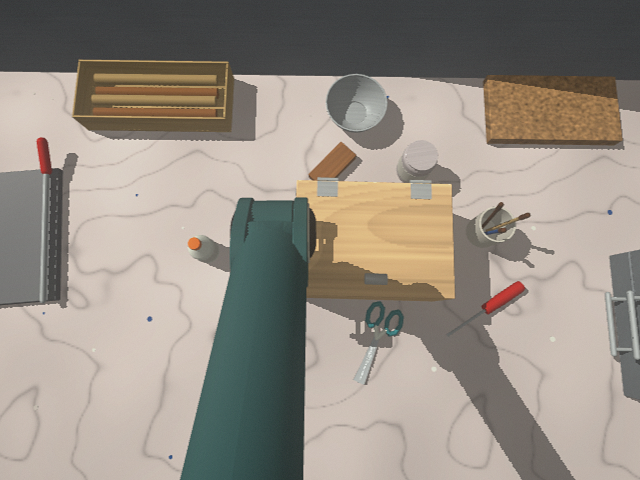

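The arm hides the hatch in this view (columns 232–315), and the glue at (200,246) hasn't moved. The force rose, dropped and rose again, which suggests a snap. I'll push a little further to the stop, back off, and look.

```bash
python3 - <<'E'
from m import *
d=np.radians
for g in(-.001,-.003,-.005):
    p,R=hatch(0,g-.001,.105); env.movel(p,R,.03); s=env.sense(); print(g,s['ee_pos']-p,s['wrist_force'])
    if np.linalg.norm(s['wrist_force'])>18: break
p,R=hatch(0,.03,.105); env.movel(p,R,.1)
print(env.sense()['wrist_force'])
p,R=hatch(0,.03,.27); env.movel(p,R,.25)
effector.release()
p,R=lid(0,d(-20),1,.08); env.reach(p,R)
p0,d0=snap('top','top3.png'); P=cloud('top',d0)
print([(x['at'],x['score']) for x in tip_of('top','hatch_edge')[:2]],[(x['at'],x['score']) for x in tip_of('top','lid_handle')[:2]],env.sense()['t'])
snap('wrist','w3.png')
print([(x['at'],x['score']) for x in tip_of('wrist','lid_handle')[:2]])
E
```

```text
-0.001 [0.0002 0.003  0.0001] [ 1.6671  9.7531 -1.5386]
-0.003 [0.0002 0.005  0.0001] [ 2.3722 12.9881 -2.0732]
-0.005 [0.0002 0.007  0.0002] [ 2.0929 16.9563 -3.6683]
[-0.9734 -0.2991  0.3183]
[] [([0.5213, -0.0655, 0.1873], 0.92), ([0.6522, -0.3284, 0.0018], 0.59)] 14.7667
[([0.5207, -0.0599, 0.1887], 0.83)]
```

View pics/top3.png

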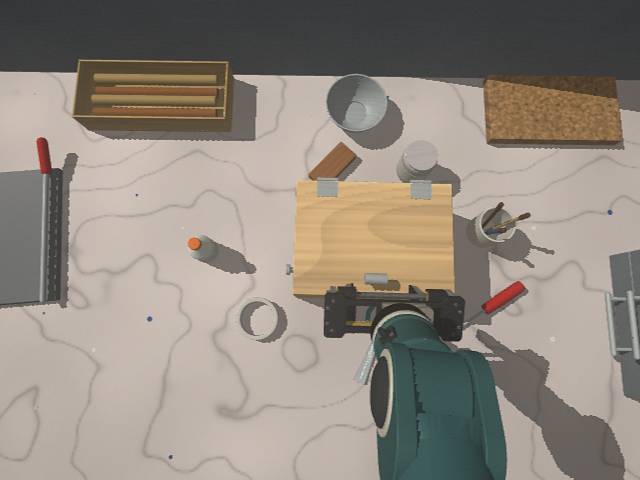

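View pics/w3.png

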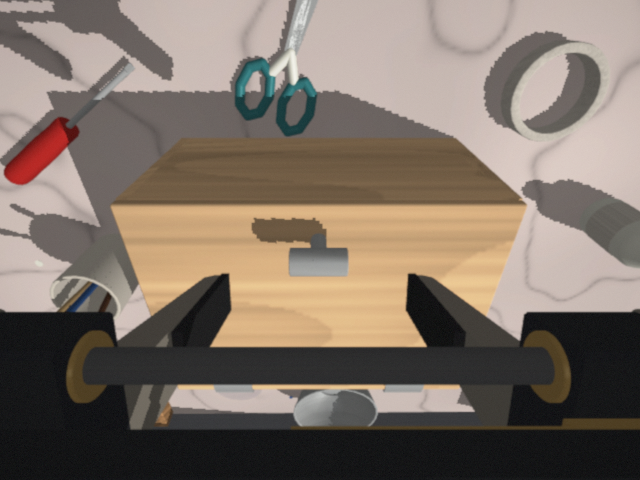

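The hatch is shut. It's flush with the chest end, and only its knob shows at (290,269). The wrist view shows the handle at (318,262), centred between the fingers and matching my model. Next I'll grasp it and lift.

```bash
python3 - <<'E'
from m import *
d=np.radians
p,R=lid(0,d(-20),1,0); env.movel(p,R,.1)
s=env.sense(); print(s['ee_pos']-p,s['wrist_force'])
effector.grasp(40); s=env.sense(); print(s['t'],s['gripper_width'],s['grasp_force'],s['wrist_force'])
for a in range(5,41,5):
    p,R=lid(d(a),d(a-20)); env.movel(p,R,.06); s=env.sense()
    print(a,s['t'],(s['ee_pos']-p)*1e3,s['wrist_force'],s['gripper_width'])
    if np.linalg.norm(s['wrist_force'])>45: break
env.pause(.5)
p0,dd=snap('side','side4.png'); P=cloud('side',dd); np.save('side4.npy',P)
print([(x['at'],x['score']) for x in tip_of('side','lid_handle')[:2]],env.sense()['ee_pos'],env.sense()['t'])
E
```

```text
[ 0.0002 -0.0001  0.0003] [-0.0984 -0.4876 -0.4773]
16.65 0.039605602495145074 40.00026226043701 [-0.3726  1.9026  0.2989]
5 17.0667 [-0.2675  0.3686 -0.546 ] [ 0.3227  2.2866 -2.4868] 0.039556082124835905
10 17.4833 [-0.5086  0.3482 -0.6711] [-1.727   2.9125 -1.5392] 0.039526287644073975
15 17.9 [-0.6963  0.3895 -0.5943] [-3.1906  3.0188 -0.3403] 0.03953459272481235
20 18.3167 [-0.827   0.3673 -0.4401] [-3.8745  3.1894  2.4744] 0.03952552246369104
25 18.7333 [-0.967   0.3666 -0.234 ] [-5.1582  4.223   1.9551] 0.03967413458156069
30 19.15 [-1.0097  0.3965  0.0605] [-6.4479  4.0759  4.1159] 0.03947943321303597
35 19.5667 [-0.9514  0.3968  0.4236] [-6.3368  3.0464  5.6406] 0.03966319588242087
40 19.9833 [-0.8214  0.3811  0.8223] [-5.7492  4.6463  6.5169] 0.039467931183621525
[([0.5897, -0.0582, 0.2967], 0.96)] [ 0.5824 -0.0634  0.2834] 20.5833
```

View pics/side4.png

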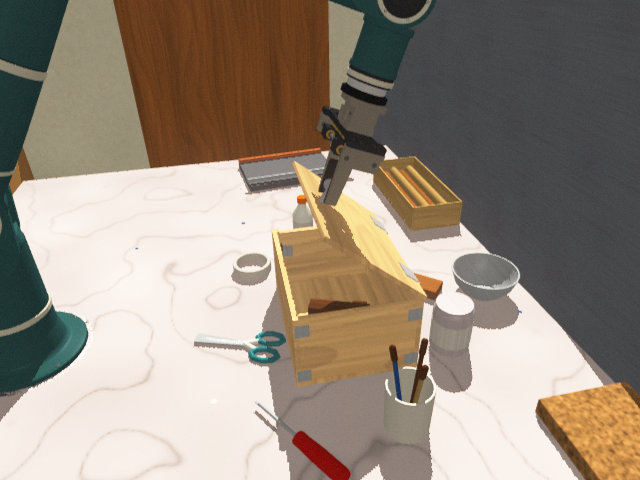

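The lid is up and held by the fingers at (330,190). The scissors, tape and cup are where they were. I'll measure the lid angle by fitting a plane to the depth in both views.

```bash
python3 - <<'E'
from m import *
n0=np.r_[rot(yaw)@[1,0],0]
def fit(P,m,t):
    q=P[m]; q=q[np.isfinite(q[:,0])]
    for _ in range(6):
        c=q.mean(0); n=np.linalg.svd(q-c,full_matrices=False)[2][2]; n*=np.sign(n[2]); r=(q-c)@n; q=q[abs(r)<max(.004,1.5*r.std())]
    print(t,len(q),n,'angle',np.degrees(np.arctan2(n@n0,n[2])), 'hinge dist',(HL-c)@n, c)
def mask(poly):
    m=np.zeros((480,640),np.uint8); cv2.fillPoly(m,[np.array(poly)],1); return m>0
fit(np.load('side4.npy'),mask([(345,212),(365,215),(400,265),(360,248)]),'side')
p,d=snap('top','top5.png'); P=cloud('top',d); np.save('top5.npy',P)
z=P[:,:,2]; v,u=np.mgrid[:480,:640]
fit(P,(u>300)&(u<330)&(v>205)&(v<260),'topL'); fit(P,(u>420)&(u<445)&(v>205)&(v<260),'topR')
for n in['hatch_edge','glue','tape','offcut','paint_can']: print(n,[(np.round(x['at'],3),round(x['score'],2)) for x in tip_of('top',n)[:1]])
print(env.sense()['t'])
E
```

```text
side 1109 [ 0.6371 -0.0057  0.7707] angle 39.57967443170107 hinge dist -0.010164112498469916 [ 0.6537 -0.0915  0.2108]
topL 680 [0.0371 0.9973 0.0626] angle 20.888177731953533 hinge dist -0.11385084344071862 [0.5922 0.0463 0.2582]
topR 1289 [ 0.2822 -0.2646  0.9221] angle 17.214860034320417 hinge dist -0.4442722882341599 [ 0.5094 -0.0268  0.7047]
hatch_edge [(array([0.508, 0.088, 0.148]), 0.87)]
glue [(array([0.595, 0.29 , 0.002]), 0.67)]
tape [(array([0.451, 0.168, 0.002]), 0.74)]
offcut [(array([ 0.796,  0.01 , -0.004]), 0.71)]
paint_can []
20.8833
```

View pics/top5.png

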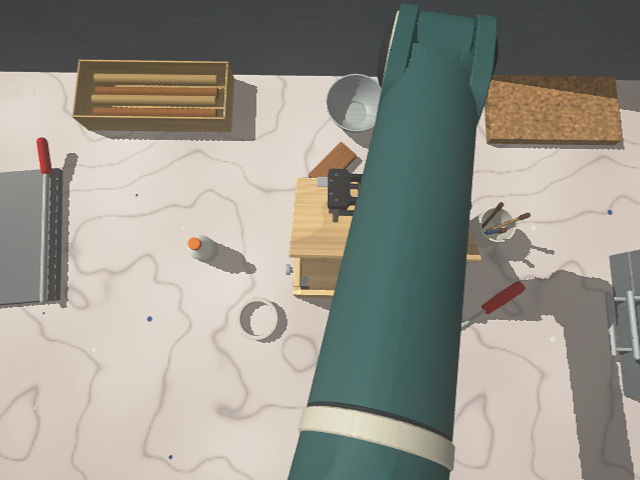

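The side plane fit gives 39.6°, with the plane passing the hinge at the lid's thickness, and the arm's own pose agrees with 40°. (My top-view fit regions missed the lid, so I'm ignoring those two.) In the top view the hatch edge is at (0.508, 0.088), its shut position, and the bystanders that can be seen haven't moved.

```bash
python3 - <<'E'
from m import *
s=env.sense(); print(s['t'],abs(s['joint_velocities']).max(),s['grasp_force']); print(workorder.finish_job())
E
```

```text
20.8833 0.001708697435378742 40.00085771083832
the job is handed in; nothing more can be done
None
```

The hatch is snapped shut and the lid is held steady at about 40° (39.6° measured from the side camera); no bystander was touched, and the job was handed in at 20.9 s.

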